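Reset the dust extractor's breaker, switch it on, then start the saw

TASK

The dust extractor has tripped its breaker and both machines are off. On the extractor's switch box push the popped-out breaker button fully home, next rock the extractor's switch over by pressing its raised end right down, and only then press the saw's start button, the plain round one on the other box, fully in. Keep off the saw's mushroom stop, and do not pick up or shift the things lying on the table.

Things in the scene. Friction and masses are not known exactly. Their poses are not given: they have to be found in the camera images.
- extractor_box: Extractor's switch box: grey sloped enclosure fixed on the table, 110 mm deep (x), 160 wide (y). Origin: centre of its underside; front at -x, y to the left. Cover rises 15 degrees from 45 mm high in front to 74 behind. On it: 36 mm left (+y) of the middle a rocker in a black frame, 42 mm right the breaker button in a hex nut. Conduit stub behind (38 mm out, 43 high); flanges 17 mm at the sides.
- breaker_top (a point): Centre of the outer face of the breaker's black round button, 12 mm in diameter. Tripped, it stands 15 mm above the cover, 11 above its hexagon nut (23 mm over corners, 4 high); home, it stands 4 mm above the nut. Frame: z out of the cover at right angles (push along -z), x up the slope, y along the box.
- breaker (a joint): How far the breaker button is pushed in, m: 0 tripped (out) to 0.007 home. It moves stiffly (about 3 N) and stays where it is left.
- rocker_raised_end (a point): Point on the raised (far, up-slope) half of the grey rocker, the half with black ribs, 17 mm from its middle. Rocker 46 mm long up the slope, 28 wide; frame 56 x 38 mm, 3 high. The raised half climbs 0.32 rad to its end, 10 mm above the frame; pressed over, it lies parallel to the cover, 2.5 mm above the frame. Axes while off: z out of the cover (push along -z), x up the slope, y along the box.
- rocker (a joint): Angle of the rocker, rad: 0 off (near half down, far half raised) to 0.32 on (far half right down). It moves stiffly (about 2 to 3 N near its end) and stays where it is left.
- saw_box: The saw's starter box: a like grey sloped enclosure, 110 x 160 mm, 45 mm high in front, 74 behind, fixed on the table; same axes, flanges and conduit stub. On its cover, 40 mm left (+y) of the middle, is the start button and 40 mm right (-y) the mushroom stop, each in a metal collar 39 mm in diameter, 5 mm high.
- start_top (a point): Centre of the outer face of the saw's start button: plain flat black cylinder 29 mm in diameter, standing 16 mm above the cover (11 above its collar) when off, 10 mm above the cover when in. Frame: z out of the cover at right angles (push along -z), x up the slope, y along the box.
- saw_start (a joint): How far the start button is pushed in, m: 0 off (out) to 0.006 fully in. It moves stiffly (about 3 N) and stays where it is left; going in, it lifts the stop head by the same 6 mm.
- saw_stop: The saw's stop: black mushroom head 42 mm in diameter, its top 18.5 mm above the cover while the saw is off and 24.5 mm when started. Origin on the cover under the head; z out of the cover at right angles. Pushing it in throws the start button out again. To be left alone.
- jar_mid (a point): Centre of a closed glass jar with a steel cap, 68 mm in diameter, 85 mm high, standing behind the extractor's box. Not to be moved.
- tape_mid (a point): Centre of a yellow tape measure, 72 x 44 mm and 66 mm high, standing behind the saw's box. Not to be moved.
- sanding_block_mid (a point): Centre of a cork sanding block, 70 x 120 mm and 28 mm high, lying in front of the saw's box. Not to be moved.
- screwdriver_grip (a point): Middle of the handle of a screwdriver 180 mm long lying in front of the extractor's box, along the box's width. Not to be moved.

How it is judged:
On the way, in this order (a step that is already met when the one before it is completed fails the run):
1. the breaker button is pushed home while the rocker is off and the saw not started (value of joint breaker above 0.0055 m and value of joint rocker below 0.08 rad and value of joint saw_start below 0.002 m), for 0.1 s.
2. the rocker is pressed over to on, the breaker still in and the saw not started (value of joint rocker above 0.25 rad and value of joint breaker above 0.0055 m and value of joint saw_start below 0.002 m), for 0.1 s.
3. the saw's start button is in, the extractor still on (value of joint saw_start above 0.0048 m and value of joint rocker above 0.25 rad and value of joint breaker above 0.0055 m), for 0.1 s.
At the end, for the whole second after the job is handed in: The breaker button is in (over 5.5 of its 7 mm), the rocker is over to on (past 0.25 of 0.32 rad), the saw's start button is in (over 4.8 of 6 mm), and the jar, tape measure, sanding block and screwdriver are each within 20 mm of where they stood (all of step 3 and distance of each of jar_mid, tape_mid, sanding_block_mid, screwdriver_grip from where it was at the start of the episode below 0.02 m); the robot touches nothing.
It fails at once if the rocker is switched on while the breaker is still out (value of joint rocker above 0.22 rad and value of joint breaker below 0.003 m).
It fails at once if the saw is started while the extractor is off (value of joint saw_start above 0.004 m and value of joint rocker below 0.1 rad).
It fails at once if the mushroom stop is pushed (over 3 N) (contact force between saw_stop and anything else above 3 N).
It fails at once if the jar, tape measure, sanding block or screwdriver is lifted, carried or pushed more than 20 mm from its place (distance of any of jar_mid, tape_mid, sanding_block_mid, screwdriver_grip from where it was at the start of the episode above 0.02 m).
It also fails if it takes over 51 s, if anything falls off the work surface, if the arm or the gripper's body presses on something with over 40 N, if the wrist force passes 120 N, or if a joint passes its speed limit or range.

ROBOT

A 7-joint arm with a two-finger parallel gripper is mounted at the origin on the work surface. World frame = base frame: x ahead of the robot, y to its left, z up, the work surface at z = 0. Lengths are in m, angles in rad, forces in N, time in s.
With the tool pointing down it reaches from about 0.425 to 1.025 m from the base axis. Payload 3.6 kg.
Tool frame: the origin (TCP) lies between the finger pads; the fingertips stand 14 mm ahead of it and the grasp point (between the pads) lies 5 mm behind it; z points along the fingers, y is the line along which they close (so a half turn about z gives the same grasp; the last joint's range is limited). The gripper opens to 85 mm and grips with 20 to 120 N. Pads are 22 mm wide; open, the fingers measure 114 mm over their backs; the gripper's body (76 mm by 85 mm) begins 54 mm behind the grasp point. The pads swing forward as they close: fully open they stand 13 mm farther back than shut.
Start: joints at [-1.343, 0.591, 0.048, 1.609, -0.033, 0.943, -0.034], TCP at [0.229, 0.688, 0.245] pointing down, gripper open.
Joint ranges: [-2.69, 2.69], [-0.47, 2.24], [-1.27, 1.36], [0.19, 2.51], [-1.53, 4.68], [0.08, 2.07], [-3.09, 3.09]. Speed limits (rad/s): [2.57, 2.57, 3.14, 3.14, 3.14, 3.14, 3.14].

INTERFACE

Orientations are given as a unit quaternion [x, y, z, w].
In Python, from plant import read_state, camera, hand_in gives the robot as it stands.
- The arm moves only by the shell command python3 -m pendant 'ROWS' [FORCE]. ROWS is JSON, a list of rows, each a list of 7 numbers: the shift along the tool's x, y, z in m, then the turn, a rotation vector about the tool's x, y, z in rad, then the gripper command: -1 is shut, 1 is fully open, values between are in proportion. In form: [[dx, dy, dz, rx, ry, rz, grip], ...]. A call has 1 to 8 rows; each row is the pose to reach, as a shift and turn from the pose commanded when the call began, along the tool's axes at that moment; what a row does not reach only later rows make up. A row lasts 1/8 s, in which the tool goes at most 62.5 mm and 10.7 degrees, less where a joint would pass 70% of its speed; a pose out of reach is approached as far as the arm can. A call with a gripper value outside its range is refused whole. The fingers move at their own pace and stop on an object; FORCE is the grip in N (left out, the last holds). Time passes only in rows, so rows that repeat a pose let the fingers close. It gives the time, the measured TCP pose, the force, the opening and the grip force at its end, in the units of the state.
- read_state(): the state, without advancing time (a new reading comes with each control period).
- camera(name): name is "side" or "top"; returns a dict with "pixels" (400x640x3 uint8, blue, green, red), "fx", "fy", "cx", "cy" (pixels), "extrinsics" (4x4, takes a point from camera to world coordinates). Camera axes: x right, y down, z forward; pixel columns grow to the right and rows downward; lengths in m; the calibration is good to about 2 mm. A picture is of the moment at which its call begins. There is no depth.
- hand_in(): hands the job in; it is judged then, once.
The state is a dict: "clock": time; "joint_pos": joint angles; "qvel": joint speeds; "joint_efforts": joint torques, N m; "ee_pos": TCP position; "eef_rot": TCP orientation; "wrist_force": force on the tool from outside, world axes, zero at the start; "wrist_torque": the same for the moment, N m; "finger_gap": finger opening in m; "gripper_force": force on a finger pad.
Only numpy, scipy, OpenCV 4.12 (cv2) and the standard library are available. Lean on these libraries where they do the work, as an engineer would, in place of code of your own. Each camera call takes 0.05 s, during which the arm holds its last target. There are 200 camera calls.

## Working session

There is one attempt and no reset: what is moved stays moved. The work goes in short steps, Python scripts to look and compute and a shell command to move; the robot and the scene stay as the last step left them, time stands still between calls to the robot, and variables do not carry over. Pictures are saved under pics/ and viewed, at most 10 in all, crops included, and the job is handed in when it is done.

```bash
mkdir -p pics
python3 - <<'E'
from plant import read_state, camera
import cv2,pickle
s=read_state(); print({k:s[k] for k in ("clock","ee_pos","eef_rot","finger_gap","wrist_force")})
d={}
for n in("top","side"):
    c=camera(n); d[n]=c; cv2.imwrite(f"pics/{n}0.png",c["pixels"]); print(n,c["fx"],c["cx"],c["cy"],c["extrinsics"])
pickle.dump(d,open("cams.pkl","wb"))
E
```

```text
{'clock': 0.0, 'ee_pos': array([0.22905484, 0.68703379, 0.24416071]), 'eef_rot': array([ 1.60156658e-01,  9.87091000e-01, -1.09088596e-03, -1.09884629e-04]), 'finger_gap': 0.08510642071828829, 'wrist_force': array([0.37495238, 0.2565315 , 0.31048037])}
top 364.6757901247346 325.0554511781482 196.8841704779903 [[ 0.04915424 -0.9713108   0.23267831  0.4098507 ]
 [-0.99878855 -0.04726458  0.01369312 -0.02997154]
 [-0.00230283 -0.23306951 -0.97245735  0.74037306]
 [ 0.          0.          0.          1.        ]]
side 372.51693912507284 325.239197579119 198.65287903124238 [[ 0.85160586 -0.40630798  0.33118165  0.33455286]
 [-0.52405732 -0.67376033  0.52097115 -0.37440003]
 [ 0.01146232 -0.61722025 -0.78670692  0.58099478]
 [ 0.          0.          0.          1.        ]]
```

View pics/top0.png

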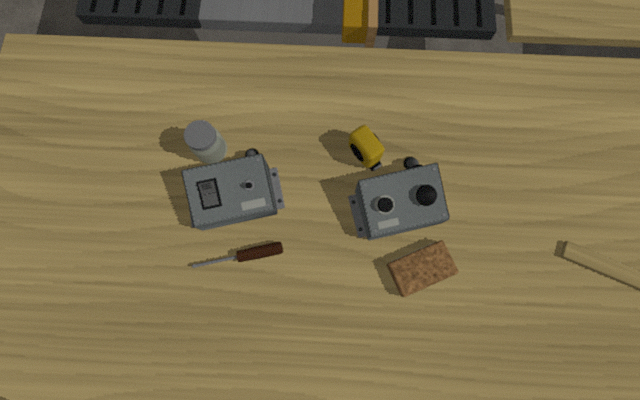

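View pics/side0.png

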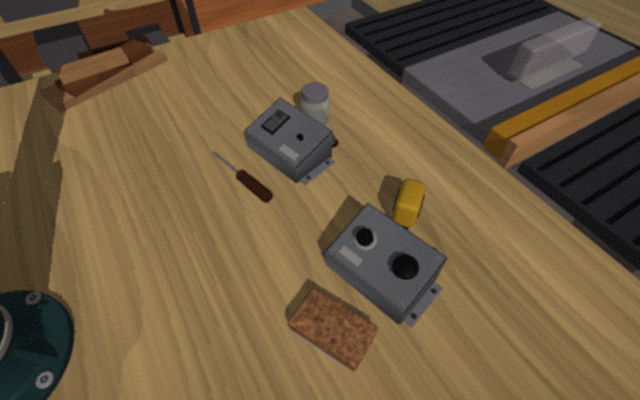

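The top view shows the extractor box around (230,190) with its breaker at (248,185) and rocker at (208,193). The saw box is around (402,200), with start at (385,204) and stop at (426,195). The side view shows the same layout, so I'll enlarge both boxes.

Run:
```python
import cv2,pickle,numpy as np
d=pickle.load(open("cams.pkl","rb"))
def crop(n,u,v):
    c=cv2.resize(d[n]["pixels"][v:v+75,u:u+100],None,fx=4,fy=4,interpolation=cv2.INTER_CUBIC)
    for k in range(0,100,10): cv2.line(c,(4*k,0),(4*k,6 if k%50 else 14),(0,0,255),1)
    for k in range(0,75,10): cv2.line(c,(0,4*k),(6 if k%50 else 14,4*k),(0,0,255),1)
    c=cv2.convertScaleAbs(c,alpha=1.5)
    cv2.putText(c,f"{n} {u},{v}",(250,295),0,.5,(0,0,255),1); return c
m=np.vstack([np.hstack([crop("top",180,155),crop("top",350,160)]),np.hstack([crop("side",240,95),crop("side",330,205)])])
cv2.imwrite("pics/crops.png",m)
```

```text
(no output)
```

View pics/crops.png

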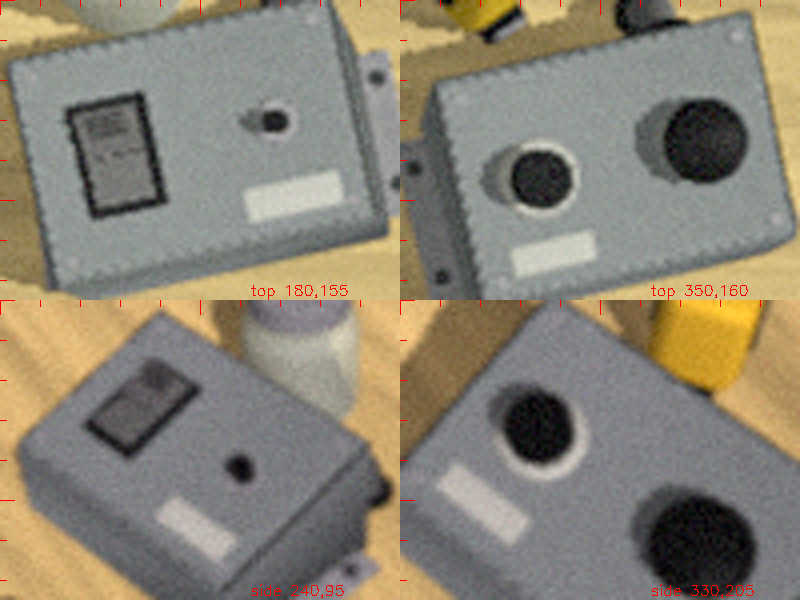

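The crops give these full-image positions:

- **Extractor, top view:** cover corners at about (182.5,170.5), (262,155.8), (276,213.8) and (193,227.5), with the breaker top at (248.7,185.2).
- **Saw, top view:** start at (385.2,204.7), stop at (426.2,195.2).

Next I fit both box poses using both cameras.

```bash
cat > h.py <<'E'
import numpy as np,pickle
from scipy.spatial.transform import Rotation as R
from plant import read_state
t=np.radians(15); U=np.array([np.cos(t),0,np.sin(t)]); N=np.array([-np.sin(t),0,np.cos(t)])
def cov(a,y,h): return np.array([0,y,.0595])+a*U+h*N      # box-frame point on cover
def world(q,p): return R.from_euler('z',q[2]).apply(p)+[q[0],q[1],0]
def move(q,a,y,h,tip=.014,s=None):
    """row taking the fingertip to cover point (a,y,h) of box q, tool y along box y"""
    s=s or read_state(); T=R.from_quat(s["eef_rot"])
    Rb=R.from_euler('z',q[2])
    Rt=Rb*R.from_matrix(np.c_[-U,[0,1,0],-N])
    p=world(q,cov(a,y,h))-Rt.apply([0,0,tip])
    return np.r_[T.inv().apply(p-s["ee_pos"]),(T.inv()*Rt).as_rotvec()].round(4), p
E
cat > fit.py <<'E'
from h import *
from scipy.optimize import least_squares
d=pickle.load(open("cams.pkl","rb"))
def proj(c,P):
    E=np.linalg.inv(c["extrinsics"]); X=E[:3,:3]@P+E[:3,3]
    return np.array([c["fx"]*X[0]/X[2]+c["cx"],c["fy"]*X[1]/X[2]+c["cy"]])
k=.055/np.cos(t)
C=dict(fl=cov(k,.08,0),fr=cov(k,-.08,0),nr=cov(-k,-.08,0),nl=cov(-k,.08,0),
 rfl=cov(.028,.055,.003),rfr=cov(.028,.017,.003),rnr=cov(-.028,.017,.003),rnl=cov(-.028,.055,.003),
 br=cov(0,-.042,.015),st=cov(0,.040,.016),mu=cov(0,-.040,.014))
ob={"ex":[("top",180,155,dict(fl=(10,62),fr=(328,3),nr=(385,235),nl=(52,290),rfl=(66,107),rfr=(143,93),rnr=(167,203),rnl=(93,217),br=(275,121))),
 ("side",240,95,dict(fl=(160,12),nl=(20,140),fr=(370,147),nr=(218,290),rfl=(150,58),rfr=(200,90),rnr=(130,157),rnl=(85,125),br=(240,168)))],
"saw":[("top",350,160,dict(fl=(35,85),fr=(350,15),nr=(395,232),nl=(82,297),st=(141,179),mu=(305,141))),
 ("side",330,205,dict(st=(138,127),mu=(300,245)))]}
out={}
for b,o in ob.items():
    def res(q,o):
        return np.array([proj(d[n],world(q,C[m]))-(np.array(x)/4-.375+[u,v]) for n,u,v,D in o for m,x in D.items()])
    for sel in (o[:1],o[1:],o):
        r=least_squares(lambda q:res(q,sel).ravel(),[.55,0,.2],loss="soft_l1"); print(b,r.x.round(4))
    print(res(r.x,o).round(1).tolist()); out[b]=r.x
pickle.dump(out,open("pose.pkl","wb"))
for a,y,h in((0,-.042,.04),(.017,.036,.05)): print(move(out["ex"],a,y,h))
print(move(out["saw"],0,.04,.05))
E
python3 fit.py
```

```text
ex [0.5764 0.167  0.2418]
ex [0.5801 0.1653 0.2506]
ex [0.5784 0.1665 0.2502]
[[-1.0, -1.7], [1.9, -2.8], [-0.7, -3.1], [0.7, -0.6], [0.6, -0.7], [1.1, -1.0], [1.0, 0.1], [-0.2, 0.5], [0.4, 0.3], [-0.2, -1.5], [-2.8, 0.5], [0.1, -0.8], [-1.1, 2.0], [0.2, -0.3], [-0.3, -0.2], [-1.7, 0.6], [-2.3, 0.0], [-1.6, -0.8]]
saw [ 0.5753 -0.1708  0.2802]
saw [ 0.5759 -0.1728  0.2909]
saw [ 0.5757 -0.1715  0.2815]
[[-1.4, -1.5], [0.4, -2.5], [1.7, 0.9], [-0.1, 3.7], [0.8, -0.2], [0.5, -0.3], [-1.0, -1.2], [-0.3, -0.0]]
(array([-0.507 , -0.4261,  0.1335, -0.0769, -0.2551, -0.5683]), array([0.57521372, 0.12233547, 0.11165999]))
(array([-0.4764, -0.353 ,  0.1193, -0.0769, -0.2551, -0.5683]), array([0.56930377, 0.20133175, 0.12571918]))
(array([-0.564 , -0.6812,  0.1244, -0.081 , -0.2543, -0.5994]), array([ 0.5487    , -0.13769637,  0.12131925]))
```

Both cameras agree to within a few mm, which is enough for these buttons. I'll shut the gripper and move to a high hover over the breaker.

```bash
python3 -m pendant '[[-0.51,-0.426,0.05,-0.077,-0.255,-0.568,-1],[-0.51,-0.426,0.05,-0.077,-0.255,-0.568,-1],[-0.51,-0.426,0.05,-0.077,-0.255,-0.568,-1],[-0.51,-0.426,0.05,-0.077,-0.255,-0.568,-1],[-0.51,-0.426,0.05,-0.077,-0.255,-0.568,-1],[-0.51,-0.426,0.05,-0.077,-0.255,-0.568,-1],[-0.51,-0.426,0.05,-0.077,-0.255,-0.568,-1],[-0.51,-0.426,0.05,-0.077,-0.255,-0.568,-1]]' 20
python3 - <<'E'
from h import *
q=pickle.load(open("pose.pkl","rb")); print(move(q["ex"],0,-.042,.05))
E
```

```text
clock: 1.1
ee_pos: [0.4919, 0.2619, 0.2075]
eef_rot: [-0.124, 0.984, 0.017, 0.13]
wrist_force: [0.0, 0.7, 0.1]
finger_gap: -0.0001
gripper_force: 0.0
(array([-0.0198, -0.156 ,  0.0943,  0.0018,  0.001 , -0.0002]), array([0.57270611, 0.12169467, 0.12131925]))
```

```bash
python3 -m pendant '[[-0.02,-0.156,0.03,0,0,0,-1],[-0.02,-0.156,0.03,0,0,0,-1],[-0.02,-0.156,0.05,0,0,0,-1],[-0.02,-0.156,0.08,0,0,0,-1],[-0.02,-0.156,0.1,0,0,0,-1],[-0.02,-0.156,0.1,0,0,0,-1],[-0.02,-0.156,0.1,0,0,0,-1]]'
python3 - <<'E'
from h import *
import cv2
from plant import camera
q=pickle.load(open("pose.pkl","rb")); print(move(q["ex"],0,-.042,.015))
a=camera("side")["pixels"][60:210,220:420]; b=camera("top")["pixels"][100:250,170:370]
cv2.imwrite("pics/hover.png",cv2.resize(np.hstack([a,b]),None,fx=2,fy=2,interpolation=cv2.INTER_CUBIC))
E
```

```text
clock: 1.98
ee_pos: [0.5735, 0.124, 0.1165]
eef_rot: [-0.124, 0.984, 0.017, 0.13]
wrist_force: [-0.1, -0.2, 0.5]
finger_gap: -0.0
gripper_force: 0.0
(array([ 0.0001, -0.0021,  0.03  ,  0.0019,  0.0011, -0.0005]), array([0.58148274, 0.12393748, 0.08751185]))
```

View pics/hover.png

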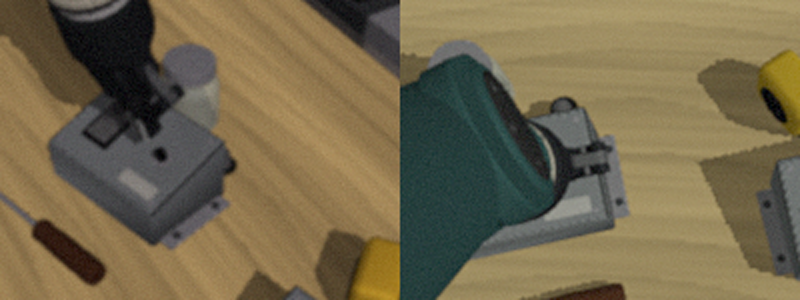

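In the hover picture the shut fingertips (side view, about (150,130)) are just above the breaker (160,154), and the arm is clear of the jar. I'll descend gently.

```bash
python3 -m pendant '[[0,-0.002,0.015,0,0,0,-1],[0,-0.002,0.024,0,0,0,-1],[0,-0.002,0.027,0,0,0,-1],[0,-0.002,0.03,0,0,0,-1],[0,-0.002,0.033,0,0,0,-1],[0,-0.002,0.033,0,0,0,-1]]'
python3 - <<'E'
from h import *
q=pickle.load(open("pose.pkl","rb")); print(move(q["ex"],0,-.042,.008))
E
```

```text
clock: 2.82
ee_pos: [0.5825, 0.124, 0.0842]
eef_rot: [-0.123, 0.984, 0.017, 0.13]
wrist_force: [-1.2, 0.2, 0.7]
finger_gap: -0.0
gripper_force: 0.0
(array([ 0.0001,  0.0002,  0.0035,  0.0018,  0.0011, -0.0009]), array([0.58323807, 0.12438604, 0.08075037]))
```

```bash
python3 -m pendant '[[0,0,0.002,0,0,0,-1],[0,0,0.004,0,0,0,-1],[0,0,0.004,0,0,0,-1]]'; python3 -m pendant '[[0,0,0.002,0,0,0,-1],[0,0,0.003,0,0,0,-1],[0,0,0.003,0,0,0,-1]]'
```

```text
clock: 3.2
ee_pos: [0.5835, 0.1243, 0.0806]
eef_rot: [-0.123, 0.984, 0.017, 0.13]
wrist_force: [-0.9, -0.0, 3.6]
finger_gap: 0.0002
gripper_force: 1.8
clock: 3.58
ee_pos: [0.5837, 0.1243, 0.08]
eef_rot: [-0.123, 0.984, 0.017, 0.131]
wrist_force: [-10.8, -1.8, 26.8]
finger_gap: -0.0004
gripper_force: 14.2
```

The force was 3.6 N while the button moved, then 27 N at the expected home height, so it is home. I'll retract and go over the rocker's raised end.

```bash
python3 -m pendant '[[0,0,-0.04,0,0,0,-1],[-0.017,0.03,-0.06,0,0,0,-1],[-0.017,0.078,-0.06,0,0,0,-1],[-0.017,0.078,-0.06,0,0,0,-1],[-0.017,0.078,-0.06,0,0,0,-1]]'
python3 - <<'E'
from h import *
import cv2
from plant import camera
q=pickle.load(open("pose.pkl","rb")); print(move(q["ex"],.017,.036,.010))
a=camera("side")["pixels"][80:200,220:380]
cv2.imwrite("pics/hover2.png",cv2.resize(a,None,fx=4,fy=4,interpolation=cv2.INTER_CUBIC))
E
```

```text
clock: 4.2
ee_pos: [0.5654, 0.1999, 0.1396]
eef_rot: [-0.124, 0.984, 0.017, 0.129]
wrist_force: [-0.2, -0.6, 0.2]
finger_gap: 0.0003
gripper_force: 0.0
(array([-0.0004,  0.0004,  0.0545,  0.0013,  0.0001, -0.0002]), array([0.5793342 , 0.20389496, 0.08708214]))
```

View pics/hover2.png

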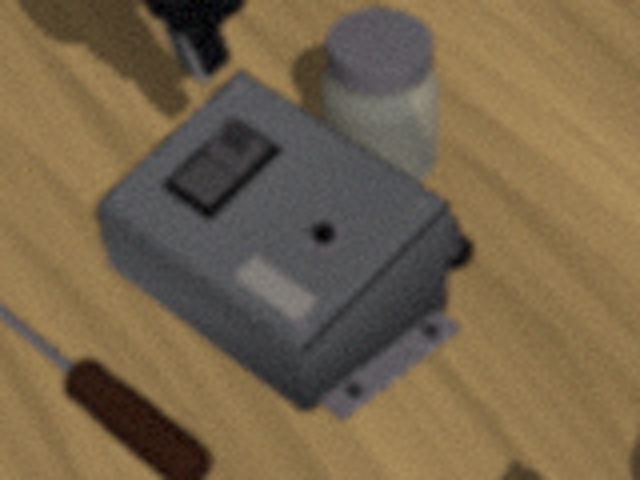

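The picture shows the button at (322,233) with its protrusion gone, the rocker at (220,165) still off, and the fingers above its far end. Now I'll press the raised end.

```bash
python3 -m pendant '[[0,0,0.03,0,0,0,-1],[0,0,0.044,0,0,0,-1],[0,0,0.048,0,0,0,-1],[0,0,0.052,0,0,0,-1],[0,0,0.055,0,0,0,-1],[0,0,0.055,0,0,0,-1]]'; python3 -m pendant '[[0,0,0.002,0,0,0,-1],[0,0,0.004,0,0,0,-1],[0,0,0.004,0,0,0,-1]]'
python3 - <<'E'
from h import *
q=pickle.load(open("pose.pkl","rb")); print(move(q["ex"],.017,.036,.0055))
E
```

```text
clock: 5.0
ee_pos: [0.5799, 0.2037, 0.0873]
eef_rot: [-0.123, 0.984, 0.017, 0.13]
wrist_force: [0.5, 0.3, -0.4]
finger_gap: -0.0002
gripper_force: 0.1
clock: 5.38
ee_pos: [0.581, 0.2042, 0.0832]
eef_rot: [-0.123, 0.984, 0.017, 0.13]
wrist_force: [0.8, -0.6, 1.9]
finger_gap: 0.0003
gripper_force: 0.8
(array([ 0.0006,  0.0001,  0.0003,  0.002 ,  0.0018, -0.0008]), array([0.58046263, 0.20418333, 0.08273548]))
```

```bash
python3 -m pendant '[[0,0,0.0015,0,0,0,-1],[0,0,0.002,0,0,0,-1],[0,0,0.002,0,0,0,-1]]';  python3 -m pendant '[[0,0,0.001,0,0,0,-1],[0,0,0.001,0,0,0,-1]]'
```

```text
clock: 5.75
ee_pos: [0.581, 0.2043, 0.0829]
eef_rot: [-0.123, 0.984, 0.017, 0.131]
wrist_force: [-4.6, -1.3, 17.3]
finger_gap: -0.0
gripper_force: 9.0
clock: 6.0
ee_pos: [0.581, 0.2043, 0.0828]
eef_rot: [-0.123, 0.984, 0.017, 0.131]
wrist_force: [-9.2, -3.0, 25.9]
finger_gap: -0.0002
gripper_force: 13.3
```

The rocker reached its hard stop at the predicted height. I'll retract high and look.

```bash
python3 -m pendant '[[0,0,-0.05,0,0,0,-1],[0,0,-0.1,0,0,0,-1],[0,-0.06,-0.1,0,0,0,-1],[0,-0.12,-0.1,0,0,0,-1],[0,-0.12,-0.1,0,0,0,-1]]'
python3 - <<'E'
from h import *
import cv2
from plant import camera
q=pickle.load(open("pose.pkl","rb")); print(move(q["saw"],0,.04,.06))
a=camera("side")["pixels"][80:200,220:380]
cv2.imwrite("pics/after2.png",cv2.resize(a,None,fx=4,fy=4,interpolation=cv2.INTER_CUBIC))
E
```

```text
clock: 6.62
ee_pos: [0.5862, 0.0728, 0.1758]
eef_rot: [-0.117, 0.985, 0.015, 0.129]
wrist_force: [-0.5, 1.2, 0.2]
finger_gap: -0.0001
gripper_force: 0.0
(array([ 0.0969, -0.1959,  0.0207, -0.0121, -0.0016, -0.0435]), array([ 0.54621371, -0.13841544,  0.13097851]))
```

View pics/after2.png

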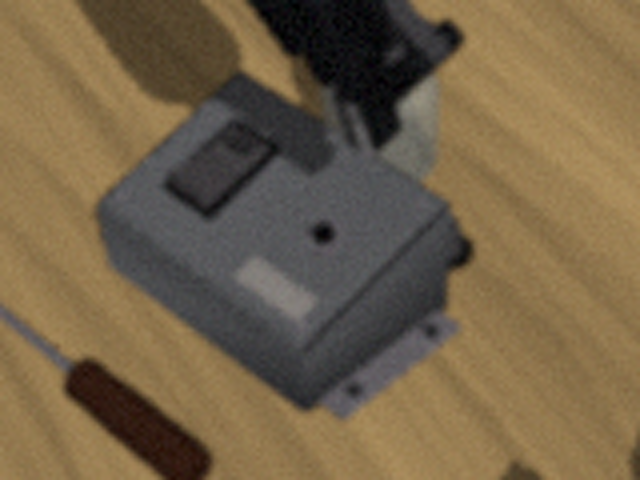

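The rocker at (222,168) now has its near half raised and far half down, and the breaker at (322,233) is in. Next I'll hover over the saw's start button.

```bash
python3 -m pendant '[[0.05,-0.1,0,-0.01,0,-0.04,-1],[0.097,-0.196,0,-0.01,0,-0.04,-1],[0.097,-0.196,0,-0.01,0,-0.04,-1],[0.097,-0.196,0,-0.01,0,-0.04,-1],[0.097,-0.196,0.02,-0.01,0,-0.04,-1],[0.097,-0.196,0.02,-0.01,0,-0.04,-1],[0.097,-0.196,0.02,-0.01,0,-0.04,-1]]'
python3 - <<'E'
from h import *
import cv2
from plant import camera
q=pickle.load(open("pose.pkl","rb")); print(move(q["saw"],0,.04,.016))
a=camera("side")["pixels"][170:330,270:470]
cv2.imwrite("pics/hover3.png",cv2.resize(a,None,fx=3,fy=3,interpolation=cv2.INTER_CUBIC))
E
```

```text
clock: 7.55
ee_pos: [0.5488, -0.128, 0.1317]
eef_rot: [-0.145, 0.981, 0.02, 0.13]
wrist_force: [0.2, 0.4, 0.2]
finger_gap: 0.0
gripper_force: 0.0
(array([ 0.0056, -0.0095,  0.0433,  0.0054,  0.0011,  0.0123]), array([ 0.5571534 , -0.13525151,  0.08847777]))
```

View pics/hover3.png

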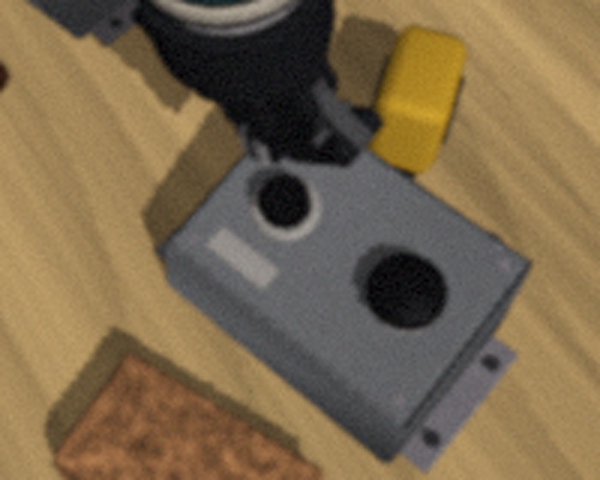

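The fingertips are above the start button at (283,200) and well clear of the stop at (405,290). I'll correct the lateral offset and press.

```bash
python3 -m pendant '[[0.006,-0.0095,0.005,0,0,0.012,-1],[0.006,-0.0095,0.02,0,0,0.012,-1],[0.006,-0.0095,0.036,0,0,0.012,-1],[0.006,-0.0095,0.04,0,0,0.012,-1],[0.006,-0.0095,0.044,0,0,0.012,-1],[0.006,-0.0095,0.046,0,0,0.012,-1],[0.006,-0.0095,0.046,0,0,0.012,-1]]'; python3 -m pendant '[[0,0,0.002,0,0,0,-1],[0,0,0.0035,0,0,0,-1],[0,0,0.0035,0,0,0,-1]]'
python3 - <<'E'
from h import *
q=pickle.load(open("pose.pkl","rb")); print(move(q["saw"],0,.04,.01))
E
```

```text
clock: 8.48
ee_pos: [0.5574, -0.1376, 0.0857]
eef_rot: [-0.138, 0.982, 0.02, 0.13]
wrist_force: [-0.7, 0.1, -0.6]
finger_gap: -0.0001
gripper_force: 0.0
clock: 8.85
ee_pos: [0.5584, -0.1375, 0.0827]
eef_rot: [-0.138, 0.982, 0.02, 0.13]
wrist_force: [-1.0, 0.1, 5.1]
finger_gap: 0.0002
gripper_force: 2.8
(array([-0.001 ,  0.0025,  0.0003,  0.003 ,  0.0019, -0.0031]), array([ 0.55864518, -0.13482006,  0.08268222]))
```

```bash
python3 -m pendant '[[0,0,0.002,0,0,0,-1],[0,0,0.002,0,0,0,-1]]'; python3 -m pendant '[[0,0,0.002,0,0,0,-1],[0,0,0.002,0,0,0,-1]]'
```

```text
clock: 9.1
ee_pos: [0.5584, -0.1375, 0.0824]
eef_rot: [-0.138, 0.982, 0.019, 0.13]
wrist_force: [-8.2, -0.6, 23.4]
finger_gap: -0.0
gripper_force: 12.1
clock: 9.35
ee_pos: [0.5585, -0.1375, 0.0822]
eef_rot: [-0.138, 0.982, 0.019, 0.13]
wrist_force: [-14.6, -0.3, 40.5]
finger_gap: 0.0003
gripper_force: 21.5
```

It is on its hard stop. I'll retract straight out, then check both boxes.

```bash
python3 -m pendant '[[0,0,-0.05,0,0,0,-1],[0,0,-0.11,0,0,0,-1],[0.05,0.03,-0.15,0,0,0,-1],[0.1,0.06,-0.15,0,0,0,-1],[0.15,0.08,-0.15,0,0,0,-1],[0.15,0.08,-0.15,0,0,0,-1],[0.15,0.08,-0.15,0,0,0,-1],[0.15,0.08,-0.15,0,0,0,-1]]'
python3 - <<'E'
import cv2
from plant import camera
a=camera("side")["pixels"][70:370,200:500]
cv2.imwrite("pics/end.png",cv2.resize(a,(600,600),interpolation=cv2.INTER_CUBIC))
E
```

```text
clock: 10.35
ee_pos: [0.3607, -0.1116, 0.1848]
eef_rot: [-0.137, 0.982, 0.02, 0.13]
wrist_force: [0.6, -0.9, -0.5]
finger_gap: 0.0002
gripper_force: 0.0
```

View pics/end.png

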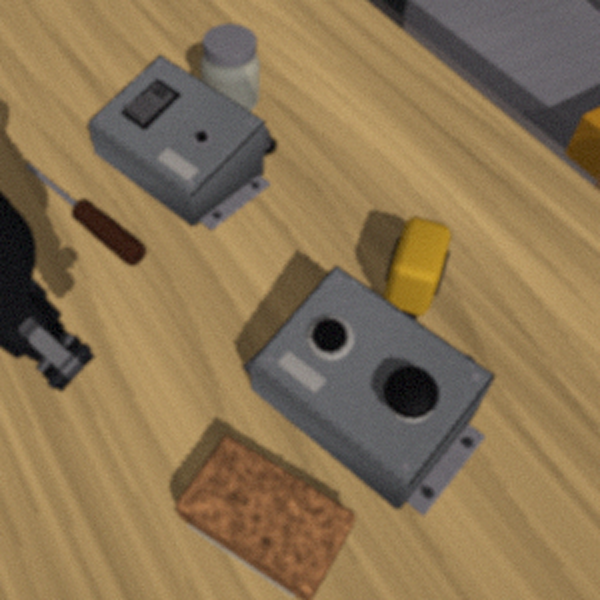

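The start button at (330,337) is in and the stop head at (412,390) has lifted, showing its collar. The rocker is over, the breaker is in, the loose things are where they were, and the arm is clear.

```bash
python3 -c "
from plant import hand_in; print(hand_in())"
```

```text
the job is handed in; nothing more can be done
None
```

I pushed the breaker home, pressed the rocker over to on, then pressed the saw's start button in, and handed the job in at about 10 s; the final picture shows the loose things in place and the arm clear, but the hand-in returned no verdict.

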